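Set and lock the work-rest jack of the polishing bench

TASK

Drop the square ring spanner over the square head of the work-rest jack until it sits down on the shoulder, and swing it gently clockwise until its handle lies against the stop peg: that is the set height. With the peg and the spanner now keeping the barrel from turning, screw the knurled brass lock ring clockwise down onto the housing until it is firmly tight: about 1.2 newton-metres, never above 1.7. Leave the spanner on for my height check, with the barrel at its mark, and do not knock the other things on the bench about.

Things in the scene. Friction and masses are not known exactly. Their poses are not given: they have to be found in the camera images.
- jack: work-rest jack, grey-green casting bolted to the bench. Origin on the barrel's upright axis at bench level, z up. Base plate x -120 to +65, y -55 to +55, 14 mm high; the round housing narrows to a neck 50 mm across between 46 and 72 mm height (its top face). With the spanner against the stop peg, its handle points along the jack's own -x (within 4 degrees).
- stop: upright steel stop peg on the jack's base plate, 14 mm across, axis at (-89, +7) mm in the jack's frame, top 118 mm above the bench. The spanner's handle comes against it when swung clockwise seen from above. The spanner must not be rammed into it (25 N at most), nor press on it with over 20 N once the ring is down (about 1.8 N m at the ring).
- barrel (a joint): steel barrel in the housing, rad, clockwise from above counts up; 0 = set mark (red line on its shoulder over the white line on the neck, jack's +x side); starts 0.4 to 0.8 short. Turns at 0.06 N m, the ring on it at 0.15: unheld it goes round with the ring. Play in the spanner +-0.07: with the spanner just pushed to the peg it reads about -0.13; the tightening ring takes it to about 0.
- barrel_seat (a point): centre of the barrel's shoulder (54 mm across) on which the spanner sits, on the jack's axis, 96 mm above the bench; turns with the barrel (its x is the jack's x at barrel 0). Above it the square head: 24 mm across flats (sides along this frame's x and y), 16 mm high, then a taper to 16 mm across, top 117 mm above the bench.
- ring (a joint): turning of the brass lock ring on the barrel, rad, clockwise from above counts up. It starts 0.9 to 1.6 rad short of touching the housing, more or less free till then (0.15 N m while it turns); there it comes up hard: the torque passes 1 N m within 0.02 rad. Let go, it stays down.
- ring_mid (a point): centre of the knurled brass lock ring, 58 mm across, 16 mm high, on the axis about 80 mm above the bench; grip its outer face from above. It sinks 1 mm per rad. Over it stand the shoulder and the spanner (head 46 mm across). Keep the line between the fingers within 0.65 rad of square to the handle, to stay clear of it; turn back and grip again for more.
- spanner_grip (a point): steel square ring spanner, loose, about 190 g, lying flat: the point to grip, mid-handle, 11 mm above its underside and 62 mm from the eye's centre. Handle 12 mm wide, 10 mm thick (6 to 16 mm above the underside), runs along -x of this frame to 107 mm from the eye's centre; red end. Grip across the width from above.
- spanner: the same spanner, origin at the centre of its square eye on its underside: square hole 25.5 mm across flats (sides along this frame's x and y), right through; head 46 mm across, 16 mm thick; handle along -x. Seated when this origin is on barrel_seat.
- wrench_mid (a point): another tool, a 150 mm open-ended spanner, not needed; leave it lying.
- lamp_base: polished stepped brass lamp base, 124 mm across, 58 mm high; leave it alone. Origin under its centre.
- cup_stem: polished slender brass stem, foot 68 mm across, 94 mm high, upright; leave it alone. Origin under its centre.
- polish_tin: blue tin of polish, 72 mm across, 70 mm high; leave it alone. Origin under its centre.
- bar_green: green bar of polishing compound, 120 x 45 x 35 mm; leave it alone. Origin under its centre.
- bar_brown: brown bar of polishing compound, 90 x 45 x 35 mm; leave it alone. Origin under its centre.
- spare_mop: cream polishing mop lying flat, 150 mm across, 26 mm high; leave it alone. Origin under its centre.
There are look-alikes about, which are no part of the job. Leave any black look-alike of the spanner alone.

How it is judged:
On the way, in this order (a step that is already met when the one before it is completed fails the run):
1. the spanner sits on the barrel's square head, down on the shoulder (horizontal distance between spanner and barrel_seat below 0.004 m and z of spanner in the frame of barrel_seat below 0.005 m and angle between spanner's own z axis and vertical below 0.15 rad), for 0.1 s.
2. the barrel has been swung to the stop with the spanner on it (value of joint barrel between -0.2 and 0.1 rad and z of spanner in the frame of barrel_seat below 0.006 m), for 0.2 s.
3. the lock ring is pulled tight on the housing, the spanner's handle held by the stop peg (7 N on it, about 0.7 N m) (value of joint ring above 2.4 rad and contact force between stop and spanner above 7 N), for 0.2 s.
At the end, for the whole second after the job is handed in: The lock ring is down on the housing and has been pulled tight (more than 0.7, less than 1.8 N m), the barrel is within 0.1 rad of its mark, the spanner still sits on the shoulder round the square head (within 4 mm and 5 mm in height), all at rest (all of step 1 and value of joint ring above 2.37 rad and value of joint barrel between -0.1 and 0.1 rad and velocity of joint ring between -0.05 and 0.05 rad/s); the robot touches nothing.
It fails at once if the spanner is rammed against the stop peg (over 25 N) (contact force between stop and spanner above 25 N).
It fails at once if the lock ring is overtightened (over 20 N on the stop peg with the ring down, about 1.8 N m) (contact force between stop and spanner above 20 N and value of joint ring above 2.38 rad).
It fails at once if another thing on the bench is pushed more than 25 mm (distance of any of wrench_mid, lamp_base, cup_stem, polish_tin, bar_green, bar_brown, spare_mop from where it was at the start of the episode above 0.025 m).
It also fails if it takes over 72 s, if anything falls off the work surface, if the arm or the gripper's body presses on something with over 40 N, if the wrist force passes 120 N, or if a joint passes its speed limit or range.

ROBOT

A 6-joint arm with a two-finger parallel gripper is mounted at the origin on the work surface. World frame = base frame: x ahead of the robot, y to its left, z up, the work surface at z = 0. Lengths are in m, angles in rad, forces in N, time in s.
With the tool pointing down it reaches from about 0.2 to 0.875 m from the base axis. Payload 3.4 kg.
Tool frame: the origin (TCP) lies between the finger pads; the fingertips stand 25 mm ahead of it and the grasp point (between the pads) lies 6 mm ahead of it (r.nose_length is the z of the fingertips in the tool frame, in m); z points along the fingers, x is the direction in which the jaws open and shut, and the axes are right-handed (so a half turn about z gives the same grasp; the last joint's range is limited). The gripper opens to 94 mm and grips with 3 to 60 N. Pads are 16 mm wide; open, the fingers measure 119 mm over their backs; the gripper's body (75 mm by 177 mm) begins 78 mm behind the grasp point.
Start: joints at [-1.347, 0.276, 1.505, -0, 1.361, -0.121], TCP at [0.194, -0.541, 0.23] pointing down, gripper open.
Joint ranges: [-2.89, 2.89], [-0.75, 2.08], [0.22, 2.7], [-1.18, 4.32], [0.11, 2.71], [-2.7, 2.7]. Speed limits (rad/s): [2.57, 2.57, 3.14, 3.14, 3.14, 3.14].

INTERFACE

Orientations are given as a unit quaternion [w, x, y, z].
In Python, from plant import r, gripper_to, inverse_kinematics, vision, models, telemetry gives the robot as it stands. Calls block until the motion is done:
- r.move_to(position, orientation): joint-space move of the TCP to a pose.
- r.move_l(position, rot=None, vel=0.15, guard=None): straight line of the TCP; rot=None keeps the orientation; vel is the mean speed in m/s. With guard (N) it stops when the force on the tool has changed by that much, and returns True; else False.
- r.movej(angles): joint-space move.
- gripper_to(opening, f_grip=None): finger opening in m; f_grip is the grip in N (None keeps the last); returns when the fingers have stopped.
- r.hold(seconds).
- inverse_kinematics(position, orientation): joint angles nearest the present ones, or None.
- vision.snapshot(name): name is "scene" or "side" or "wrist"; returns the picture (480x640x3 uint8, red, green, blue); there is no depth.
- vision.get_calibration(name): a dict with "fx", "fy", "cx", "cy" (pixels), "position" and "orientation" of the camera in the world. Camera axes: x right, y down, z forward; pixel columns grow to the right and rows downward; lengths in m; the calibration is good to about 2 mm. A picture is of the moment at which its call begins: read the wrist's pose just before it. get_calibration takes no time and is no camera call; for the wrist camera it gives the pose at the moment of the call.
A pose or a line that the arm cannot do raises r.PlanningError and nothing moves.
- r.sign_off(): hands the job in, once; it reports no verdict.
Trained networks look in the newest picture that a camera, given by its name, has taken for a name from the list of things; names that differ only in an ending like _2 or _b are one class to them, and where a whole thing is asked for, a point or a joint stands for the part that bears it (a point fixed in the world has none). Each returns a list of dicts, best first, with "score" (0 to 1); they miss things now and then, are a little off and sometimes report something else, mostly with a low value. They report only what shows in the picture. A call takes as long as a camera call. They do not tell look-alikes from the thing itself.
- models.boxes_of(thing, camera): "at" ([x, y, z] in m, in world coordinates, good to about 4 mm: the middle of the surface that is visible of it).
- models.regions_of(thing, camera): "pixels" (480x640 bool, what is visible of it).
- models.mark_of(thing, camera): "at" ([x, y, z] in m, in world coordinates, good to about 4 mm: a listed point, or the origin of a listed thing).
Readings, each from a call of its own:
- telemetry.current_t(): time.
- telemetry.current_joints(): joint angles.
- telemetry.current_dq(): joint speeds.
- telemetry.current_joint_efforts(): joint torques, N m.
- telemetry.current_ee_pos(): TCP position.
- telemetry.current_tool_rot(): TCP orientation.
- telemetry.current_wrist_force(): force on the tool from outside, world axes, zero at the start.
- telemetry.current_torque(): the same for the moment, N m.
- telemetry.current_opening(): finger opening in m.
Only numpy, scipy, OpenCV 4.12 (cv2) and the standard library are available. Lean on these libraries where they do the work, as an engineer would, in place of code of your own. Each camera call takes 0.05 s, during which the arm holds its last target.

## Working session

There is one attempt and no reset: what is moved stays moved. The work goes in short steps, each a Python script; the robot and the scene stay as the last script left them, time stands still between calls to the robot, and variables do not carry over. Pictures are saved under pics/ and viewed, and the job is handed in when it is done.

```bash
ls; mkdir -p pics; cat > h.py <<'E'
import numpy as np, cv2
from scipy.spatial.transform import Rotation as R
from plant import r, gripper_to, inverse_kinematics, vision, models, telemetry as T
def snap(n,f):
    im=vision.snapshot(n); cv2.imwrite('pics/'+f,im[:,:,::-1]); return im
def Rc(c):
    q=c['orientation']; return R.from_quat([q[1],q[2],q[3],q[0]]).as_matrix()
def ray(c,u,v,z):
    d=Rc(c)@np.array([(u-c['cx'])/c['fx'],(v-c['cy'])/c['fy'],1]); p=np.array(c['position'])
    return p+d*(z-p[2])/d[2]
def proj(c,P):
    q=Rc(c).T@(np.array(P)-np.array(c['position'])); return np.array([c['fx']*q[0]/q[2]+c['cx'],c['fy']*q[1]/q[2]+c['cy']])
def down(a):
    # tool z down, tool x at world angle a
    x=np.array([np.cos(a),np.sin(a),0]); z=np.array([0,0,-1.]); y=np.cross(z,x)
    q=R.from_matrix(np.c_[x,y,z]).as_quat(); return [q[3],q[0],q[1],q[2]]
E
python3 - <<'E'
from h import *
np.set_printoptions(precision=4,suppress=True)
for n in ['scene','side','wrist']:
    snap(n,n+'0.png'); print(n,vision.get_calibration(n))
for t in ['jack','spanner','spanner_grip','stop','barrel_seat','ring_mid','wrench_mid','lamp_base','cup_stem','polish_tin','bar_green','bar_brown','spare_mop']:
    for n in ['scene','side']:
        print(t,n,[(np.round(m['at'],4).tolist(),round(m['score'],2)) for m in models.mark_of(t,n)][:4])
print(T.current_t(),T.current_tool_rot(),T.current_opening())
E
```

```text
pics
scene {'fx': 461.88546344850755, 'fy': 461.88546344850755, 'cx': 321.10982790273385, 'cy': 229.4882874715445, 'position': array([1.4159, 0.1696, 0.7731]), 'orientation': array([-0.2851,  0.5782,  0.6895, -0.3302])}
side {'fx': 489.4926965574459, 'fy': 489.4926965574459, 'cx': 318.5505381608858, 'cy': 231.75995957403163, 'position': array([ 0.3355, -0.5926,  0.8356]), 'orientation': array([-0.3382,  0.9261, -0.1581,  0.0552])}
wrist {'fx': 394.5855858613293, 'fy': 394.5855858613293, 'cx': 321.7447536949221, 'cy': 239.43360348331825, 'position': array([ 0.2706, -0.5139,  0.3835]), 'orientation': array([ 0.1142,  0.8103, -0.5691, -0.0808])}
jack scene [([0.6135, -0.0244, 0.0005], 0.65)]
jack side [([0.6179, -0.023, 0.0007], 0.79)]
spanner scene [([0.5695, -0.4212, 0.0003], 0.95), ([0.5328, -0.2752, 0.0012], 0.72), ([0.3065, -0.32, -0.0043], 0.56)]
spanner side [([0.5723, -0.4149, 0.0039], 0.97), ([0.3024, -0.3206, -0.0027], 0.78), ([0.5093, 0.3273, 0.001], 0.27)]
spanner_grip scene [([0.4697, -0.2522, 0.014], 0.84), ([0.5095, -0.4023, 0.0113], 0.58), ([0.3631, -0.3393, 0.0125], 0.5
[... 634 characters left out ...]
09], 0.21)]
lamp_base side [([0.7785, -0.0008, 0.0013], 0.56)]
cup_stem scene [([0.7554, 0.1476, 0.0], 0.59)]
cup_stem side [([0.7561, 0.1461, -0.0022], 0.74)]
polish_tin scene []
polish_tin side [([0.7658, -0.1631, -0.0038], 0.63)]
bar_green scene [([0.7237, -0.312, -0.0001], 0.8)]
bar_green side [([0.7228, -0.3105, 0.0033], 0.62), ([0.7768, -0.0031, 0.0034], 0.31)]
bar_brown scene [([0.7228, 0.2871, -0.0006], 0.77)]
bar_brown side [([0.7242, 0.2823, 0.0007], 0.81), ([0.7752, -0.0008, 0.0036], 0.69), ([0.7581, 0.1469, -0.0035], 0.4)]
spare_mop scene [([0.5902, 0.4567, 0.0054], 0.8)]
spare_mop side [([0.5923, 0.4591, -0.0035], 0.76)]
1.45 [ 0.      0.8179 -0.5753  0.    ] 0.09395799637080782
```

View pics/side0.png

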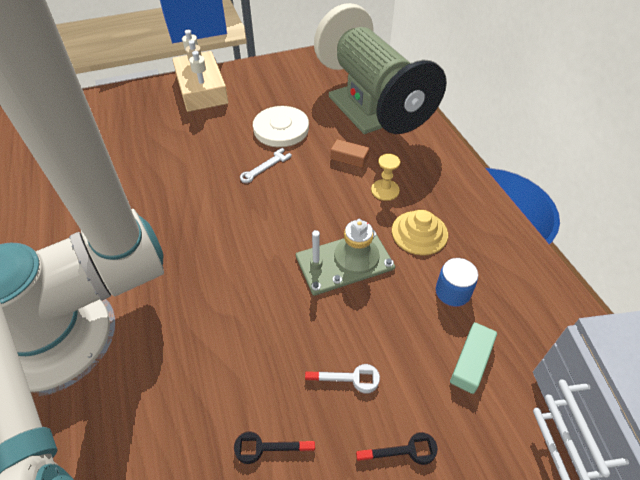

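View pics/scene0.png

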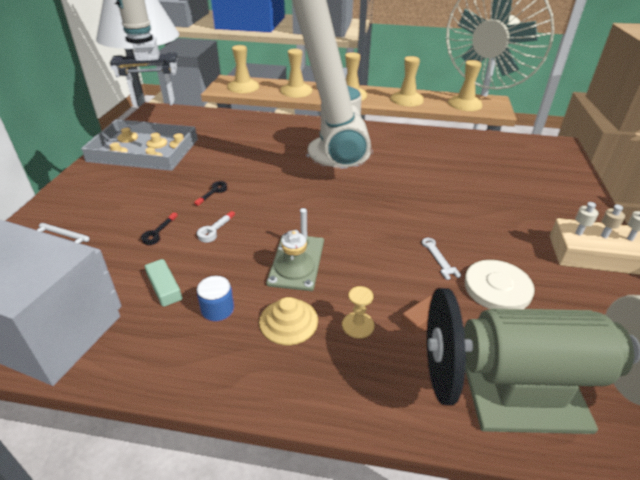

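View pics/wrist0.png

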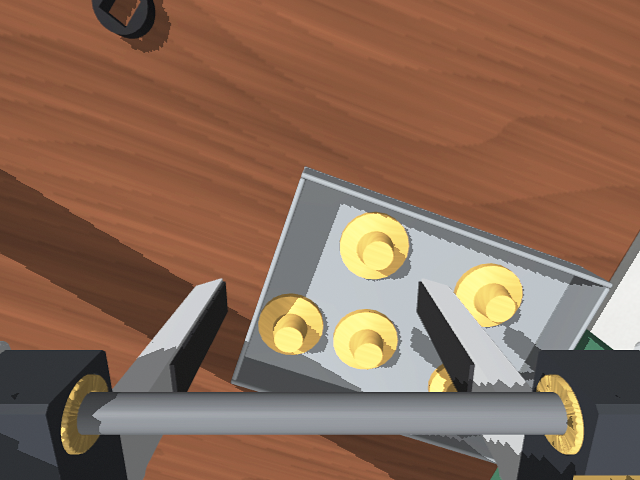

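Steel-coloured candidates: the bright ring spanner with its red end at side (342,378). Look-alikes: black spanners at (275,447) and (398,450), and the open-ended wrench at (265,167). I choose the bright one. Next: close wrist views of it and of the jack.

```bash
cat >> h.py <<'E'
def grab(tag):
    c=vision.get_calibration('wrist'); im=snap('wrist',tag+'.png')
    np.savez('pics/'+tag+'.npz',fx=c['fx'],fy=c['fy'],cx=c['cx'],cy=c['cy'],position=c['position'],orientation=c['orientation']); return im,c
E
python3 - <<'E'
from h import *
np.set_printoptions(precision=4,suppress=True)
c=vision.get_calibration('wrist')
p=np.array(T.current_ee_pos()); print(proj(c,p+[0,0,-.23]))
a=np.deg2rad(-109)  # tool x; y = z×x
for a in (np.deg2rad(-109.6),np.deg2rad(70.4)):
    for P in ([0.44,-0.25,0.22],[0.53,-.03,.26]):
        print(a,P,inverse_kinematics(P,down(a)))
rel=Rc(c).T@np.array([0,0,-1]); print('view dir tool',rel)
E
```

```text
[321.1998 210.605 ]
-1.9128808601857852 [0.44, -0.25, 0.22] [-0.6543  0.1785  1.6639 -0.      1.2992  1.2586]
-1.9128808601857852 [0.53, -0.03, 0.26] [-0.1877  0.1934  1.544  -0.      1.4041  1.7252]
1.2287117934040082 [0.44, -0.25, 0.22] [-0.6543  0.1785  1.6639 -0.      1.2992 -1.883 ]
1.2287117934040082 [0.53, -0.03, 0.26] [-0.1877  0.1934  1.544  -0.      1.4041 -1.4164]
view dir tool [-0.0005 -0.2772  0.9608]
```

```bash
python3 - <<'E'
from h import *
np.set_printoptions(precision=4,suppress=True)
r.move_to([0.505,-0.265,0.25],down(np.deg2rad(-109.6)))
grab('w1')
r.move_to([0.61,-0.02,0.28],down(np.deg2rad(-90)))
grab('w2'); print(T.current_t(),T.current_wrist_force(),T.current_torque())
E
```

```text
4.125 [-0.4558 -0.0661  0.2815] [ 0.0073  0.0228 -0.0797]
```

View pics/w1.png

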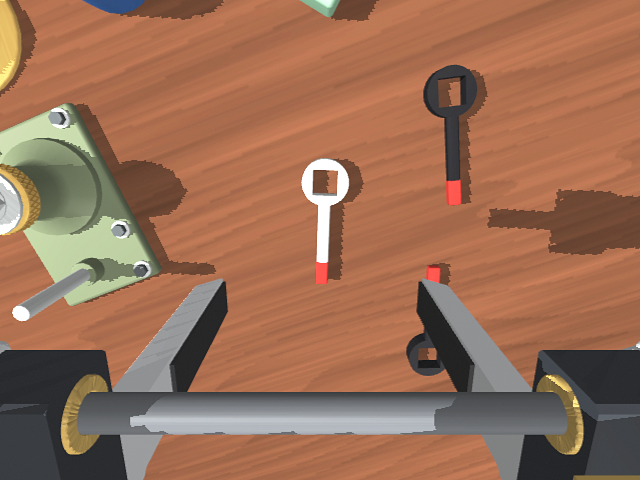

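View pics/w2.png

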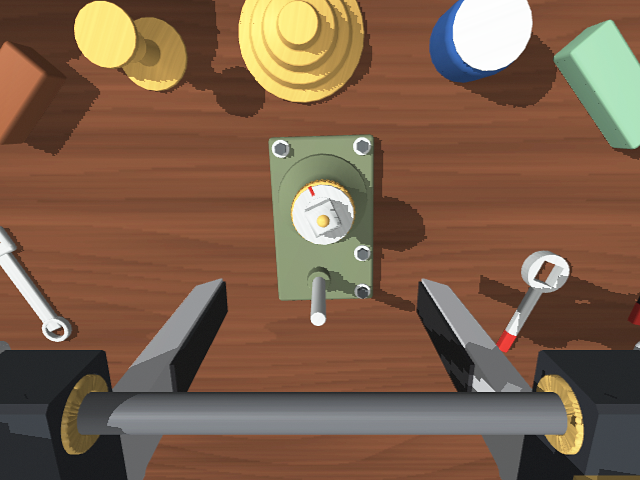

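w1 shows the chosen steel spanner: head at (325,182), red end at (322,272). w2 shows the jack: shoulder at about (323,212), red mark at (312,191), peg top at (318,318). Zooming in on both.

```bash
python3 - <<'E'
from h import *
a=cv2.imread('pics/w1.png')[145:295,280:370]; b=cv2.imread('pics/w2.png')[170:255,280:370]
a=cv2.resize(a,None,fx=4,fy=4,interpolation=cv2.INTER_NEAREST)
b=cv2.resize(b,None,fx=4.9,fy=4.9,interpolation=cv2.INTER_NEAREST)
o=np.zeros((600,801,3),np.uint8); o[:600,:360]=a; o[:b.shape[0],360:360+b.shape[1]]=b
cv2.imwrite('pics/z1.png',o[:,:800])
E
```

```text
(no output)
```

View pics/z1.png

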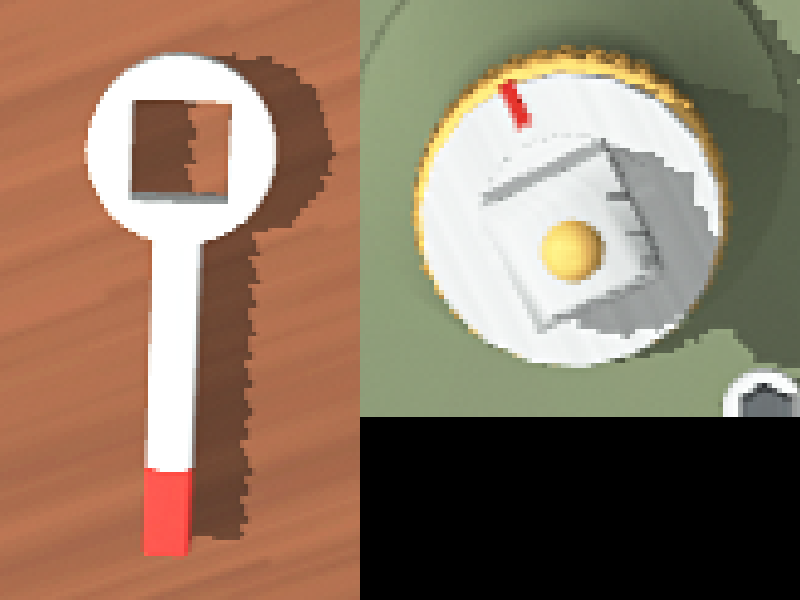

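```bash
python3 - <<'E'
from h import *
from scipy.optimize import least_squares
np.set_printoptions(precision=4,suppress=True)
c1=np.load('pics/w1.npz'); c2=np.load('pics/w2.npz')
im=cv2.imread('pics/w1.png').astype(int)[:,:,::-1]
sub=np.zeros((480,640),bool); sub[145:295,290:365]=1
white=(im.min(2)>200)&sub; red=(im[:,:,0]>180)&(im[:,:,1]<100)&(im[:,:,2]<100)&sub
m=(white|red).astype(np.uint8)
cs,_=cv2.findContours(m,cv2.RETR_EXTERNAL,cv2.CHAIN_APPROX_NONE)
ct=max(cs,key=len)[:,0,:]
P=np.array([ray(c1,u,v,0.016)[:2] for u,v in ct])
ctr=np.array(ray(c1,325.4,182,.016)[:2])
v,u=np.nonzero(red); 
rc=np.array(ray(c1,u.mean(),v.mean(),.016)[:2]); d=(ctr-rc); 
def res(p):
    x,y,th=p; q=(P-[x,y])@np.array([[np.cos(th),-np.sin(th)],[np.sin(th),np.cos(th)]])
    # sdf union of disc r23 and box handle
    s1=np.hypot(q[:,0],q[:,1])-.023
    b=np.abs(q-[-.055,0])-np.array([.052,.006]); s2=np.linalg.norm(np.maximum(b,0),axis=1)+np.minimum(b.max(1),0)
    return np.minimum(s1,s2)
s=least_squares(res,[*ctr,np.arctan2(d[1],d[0])],loss='soft_l1',f_scale=.001)
print('spanner',s.x,np.rad2deg(s.x[2]),'rms',np.sqrt((res(s.x)**2).mean()))
f=lambda u,v,z: np.array(ray(c2,280+(u-360)/4.9,170+v/4.9,z)[:2])
pts=np.array([f(570,72,.096),f(570,367,.096),f(424,215,.096),f(721,215,.096),f(465,120,.096),f(470,320,.096),f(690,320,.096)])
def rs(p): return np.hypot(*(pts-p[:2]).T)-p[2]
s2=least_squares(rs,[.615,-.02,.027]);print('shoulder',s2.x,rs(s2.x))
C=s2.x[:2]
A,B,D,E=[f(*q,.112) for q in [(484,190),(603,140),(662,265),(543,330)]]
print('sq',A,B,D,E,(A+B+D+E)/4,[np.rad2deg(np.arctan2(*(q)[::-1])) for q in (A-B,E-D,A-E,B-D)])
A0,B0=f(484,203,.096),f(607,148,.096);print(np.rad2deg(np.arctan2(*(A0-B0)[::-1])),np.linalg.norm(A0-B0),np.linalg.norm(A-B))
r1=f(505,82,.096)-C;r2=f(524,128,.096)-C;print('red',np.rad2deg(np.arctan2(r1[1],r1[0])),np.rad2deg(np.arctan2(r2[1],r2[0])))
st=np.array(ray(c2,318,318.5,.118)[:2]);d=st-C;print('stop',st,np.linalg.norm(d),'yaw',np.rad2deg(np.arctan2(d[1],d[0])-np.arctan2(7,-89)))
co=[np.array(ray(c2,*q,.014)[:2]) for q in [(269,138),(373,136),(372,299),(278,299)]]
print(co,[np.rad2deg(np.arctan2(*q[::-1])) for q in (co[0]-co[1],co[0]-co[3],co[1]-co[2])])
E
```

```text
spanner [ 0.5296 -0.2782 -0.3791] -21.72012460305485 rms 0.0006386783839843468
shoulder [ 0.6151 -0.0239  0.0268] [ 0.0002  0.0001  0.0002 -0.0007  0.     -0.0006  0.0007]
sq [ 0.6244 -0.0083] [ 0.6329 -0.0284] [ 0.6113 -0.0386] [ 0.5998 -0.0182] [ 0.6171 -0.0234] [np.float64(113.04623602291576), np.float64(119.52520809993446), np.float64(21.918805611296168), np.float64(25.29375490541922)]
114.39301165396847 0.02396839472020243 0.02182962731936678
red 26.03808543229488 27.874736928807614
stop [ 0.527  -0.0186] 0.08827111994135069 yaw 1.096530953166033
[array([0.6783, 0.0322]), array([ 0.6803, -0.0748]), array([ 0.4979, -0.0803]), array([0.4979, 0.0285])] [np.float64(91.06786443820516), np.float64(1.1823649326270433), np.float64(1.7064304946593185)]
```

```bash
python3 - <<'E'
import cv2,numpy as np
b=cv2.imread('pics/w2.png')[120:340,250:400]
cv2.imwrite('pics/z2.png',cv2.resize(b,None,fx=2.7,fy=2.7,interpolation=cv2.INTER_NEAREST))
E
```

```text
(no output)
```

View pics/z2.png

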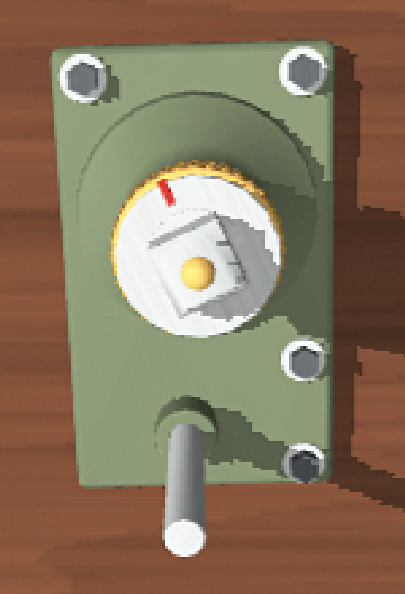

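```bash
python3 - <<'E'
from h import *
np.set_printoptions(precision=4,suppress=True)
th=-0.379; g=np.array([0.5296-.062*np.cos(th),-0.2782-.062*np.sin(th)])
q=down(th-np.pi/2)
r.move_to([*g,0.13],q); gripper_to(.045,25)
print(r.move_l([*g,0.028],vel=.1,guard=6),T.current_ee_pos())
gripper_to(0.0,30); print('open',T.current_opening())
r.move_l([*g,0.17],vel=.15)
r.hold(.2)
grab('w3'); print(T.current_opening(),T.current_t(),T.current_wrist_force(),T.current_torque())
E
```

```text
False [ 0.4725 -0.2556  0.0285]
open 0.011352428348402591
0.011463116791450269 9.3417 [ 0.1702 -0.8598 -0.7668] [0.0549 0.1271 0.0063]
```

View pics/w3.png

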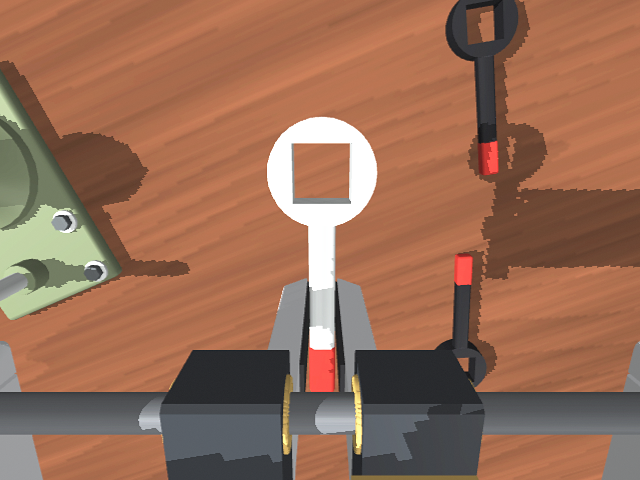

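```bash
python3 - <<'E'
from h import *
from scipy.optimize import least_squares
np.set_printoptions(precision=4,suppress=True)
c=np.load('pics/w3.npz'); p=np.array(T.current_ee_pos()); q=np.array(T.current_tool_rot()); Rt=R.from_quat([q[1],q[2],q[3],q[0]]).as_matrix()
im=cv2.imread('pics/w3.png').astype(int)
m=(im.min(2)>200); m[230:]=0; m[:,:240]=0;m[:,400:]=0
cs,_=cv2.findContours(m.astype(np.uint8),cv2.RETR_EXTERNAL,cv2.CHAIN_APPROX_NONE)
ct=max(cs,key=len)[:,0,:]; ct=ct[ct[:,1]<215]
for dz in (-.012,-.0115,-.013):
    P=np.array([ray(c,u,v,p[2]+dz)[:2] for u,v in ct])
    f=lambda x: np.hypot(*(P-x[:2]).T)-x[2]
    s=least_squares(f,[*P.mean(0),.023]); e=np.array([*s.x[:2],p[2]+dz-.016])
    print(dz,s.x, 'tool frame',Rt.T@(e-p), np.abs(f(s.x)).max())
# handle direction: midpoints at rows 235..330
pp=[]
for row in (235,270,340,360):
    w=(im[row,:,:].min(1)>190) if row<330 else (im[row,:,2]>180)&(im[row,:,1]<100)
    w[:300]=0;w[345:]=0; x=np.nonzero(w)[0]; pp.append(ray(c,x.mean(),row,p[2]-.012)[:2]); print(row,x.min(),x.max())
d=np.array(s.x[:2])-pp[-1]; print(p,'yaw',np.arctan2(d[1],d[0]),'tool a-based',np.arctan2(Rt[1,0],Rt[0,0])+np.pi/2, np.linalg.norm(d))
# hole
h=np.array([ray(c,u,v,p[2]-.012)[:2] for u,v in [(292,143),(350,143)]]);print(np.arctan2(*(h[0]-h[1])[::-1])-np.pi/2, np.linalg.norm(h[0]-h[1]))
E
```

```text
-0.012 [ 0.5289 -0.2779  0.0227] tool frame [ 0.0001 -0.0617  0.0279] 0.00034214670414805734
-0.0115 [ 0.529  -0.2779  0.0226] tool frame [ 0.0001 -0.0617  0.0274] 0.00034111184234714154
-0.013 [ 0.5288 -0.2779  0.0228] tool frame [ 0.0001 -0.0615  0.0289] 0.0003442164277523384
235 308 334
270 309 333<stdin>:18: RuntimeWarning: Mean of empty slice.
  ret = ret.dtype.type(ret / rcount)
Traceback (most recent call last):
ValueError: zero-size array to reduction operation minimum which has no identity
```

```bash
cat >> h.py <<'E'
C=np.array([0.6153,-0.0237]); L=0.0617
def tcp_for(yaw,c=C,l=L): return np.array(c)-l*np.array([np.cos(yaw),np.sin(yaw)])
E
python3 - <<'E'
from h import *
np.set_printoptions(precision=4,suppress=True)
y=0.442
r.move_l([*T.current_ee_pos()[:2],0.22],vel=.2)
r.move_to([*tcp_for(y),0.20],down(y-np.pi/2))
r.move_l([*tcp_for(y),0.160],vel=.1); r.hold(.2)
grab('w4'); print(T.current_ee_pos(),T.current_t(),T.current_wrist_force(),T.current_torque())
b=cv2.imread('pics/w4.png')[60:360,170:470]; cv2.imwrite('pics/z4.png',cv2.resize(b,None,fx=2,fy=2,interpolation=cv2.INTER_NEAREST))
E
```

```text
[ 0.56   -0.0503  0.1608] 11.4417 [-0.3351 -0.1204 -1.8244] [-0.0148  0.0175 -0.008 ]
```

View pics/z4.png

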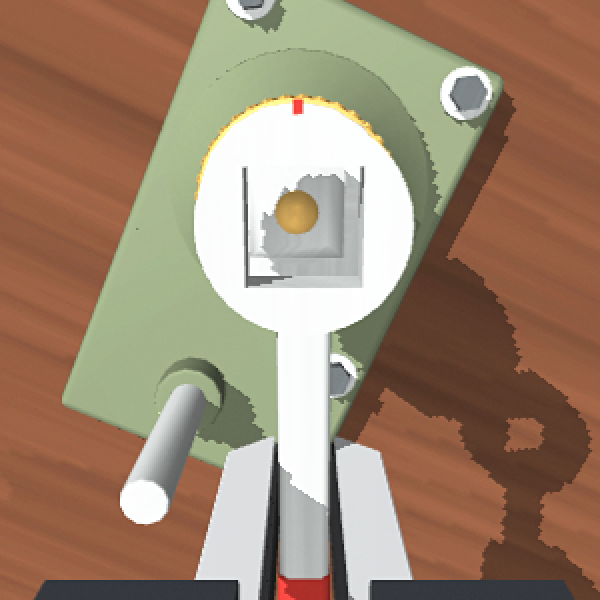

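```bash
python3 - <<'E'
from h import *
np.set_printoptions(precision=4,suppress=True)
c2=np.load('pics/w2.npz'); c4=np.load('pics/w4.npz'); p=np.array([0.56,-0.0503,0.1608])
b2=(280+(572-360+.5)/4.9,170+250.5/4.9); b4=(170+297/2,60+212/2)
for z in (.115,.117,.119,.121,.123): print(z,ray(c2,*b2,z)[:2],ray(c4,*b4,z)[:2])
e=ray(c4,170+303.5/2,60+(166+288)/4,.1608-.012)[:2]; print('eye by hole',e)
e=ray(c4,170+(194+413)/4,60+(101+333)/4,.1608-.012)[:2]; print('eye by head',e)
print('expected',p[:2]+L*np.array([np.cos(.442),np.sin(.442)]))
print('red',ray(c4,170+297/2,60+100/2,.096)-np.array([*C,.096]))
E
```

```text
0.115 [ 0.6146 -0.0233] [ 0.6153 -0.023 ]
0.117 [ 0.6151 -0.0233] [ 0.6154 -0.0229]
0.119 [ 0.6156 -0.0233] [ 0.6156 -0.0228]
0.121 [ 0.616  -0.0233] [ 0.6158 -0.0228]
0.123 [ 0.6165 -0.0233] [ 0.616  -0.0227]
eye by hole [ 0.6161 -0.0243]
eye by head [ 0.6179 -0.0234]
expected [ 0.6158 -0.0239]
red [0.0246 0.0125 0.    ]
```

```bash
sed -i 's/^C=.*;/C=np.array([0.6154,-0.0229]);/' h.py; python3 - <<'E'
from h import *
np.set_printoptions(precision=4,suppress=True)
y=0.445;q=down(y-np.pi/2);t=tcp_for(y)
r.move_l([*t,0.160],q,vel=.05)
for z in (.141,.136,.1225):
    s=r.move_l([*t,z],vel=.03,guard=6); r.hold(.1)
    print(z,s,T.current_ee_pos(),T.current_wrist_force(),T.current_torque())
    if s: break
print(T.current_t()); grab('w5')
b=cv2.imread('pics/w5.png')[60:360,170:470]; cv2.imwrite('pics/z5.png',cv2.resize(b,None,fx=2,fy=2,interpolation=cv2.INTER_NEAREST))
E
```

```text
0.141 False [ 0.5598 -0.0495  0.1412] [-0.606   0.4493 -1.3667] [ 0.0032  0.0587 -0.0142]
0.136 False [ 0.5597 -0.0495  0.136 ] [-0.0345 -0.3586 -2.2247] [-0.0546  0.0155  0.0055]
0.1225 True [ 0.5595 -0.0495  0.1231] [ 0.2215 -1.3553  5.1414] [ 0.0943 -0.1585 -0.0283]
13.5417
```

View pics/z5.png

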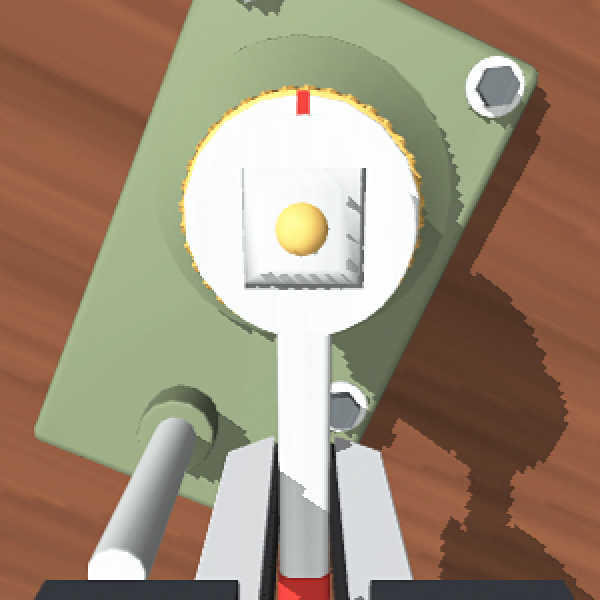

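```bash
python3 - <<'E'
from h import *
np.set_printoptions(precision=3,suppress=True)
z=.1238; f0=np.array([-.3,-.1,-1.8])
def ft(y):
    f=np.array(T.current_wrist_force())-f0; return f@[-np.sin(y),np.cos(y),0]*1.0, f
for y in list(np.arange(.375,.14,-.075))+[.13,.115,.105,.097,.09,.083,.077,.071,.065,.059,.053]:
    s=r.move_l([*tcp_for(y),z],down(y-np.pi/2),vel=.03,guard=10)
    t,f=ft(y); print(round(y,3),s,'ft %.2f'%t,f,np.array(T.current_torque()))
    if s or (y<.12 and abs(t)>3.5): break
print(T.current_t(),T.current_ee_pos()); 
E
```

```text
0.375 False ft 1.37 [0.009 1.476 3.203] [ 0.272 -0.088  0.04 ]
0.3 False ft 1.27 [0.642 1.532 1.617] [ 0.293 -0.122  0.082]
0.225 False ft 2.16 [1.399 2.537 1.466] [ 0.342 -0.224  0.137]
0.15 False ft 1.77 [1.615 2.039 1.243] [ 0.393 -0.246  0.085]
0.13 False ft 0.79 [1.182 0.952 0.279] [ 0.375 -0.324  0.069]
0.115 False ft 1.18 [2.073 1.423 0.952] [ 0.388 -0.34   0.111]
0.105 False ft 1.32 [2.025 1.538 0.263] [ 0.364 -0.364  0.097]
0.097 False ft 1.94 [2.47  2.194 0.227] [ 0.299 -0.418  0.152]
0.09 False ft 0.49 [1.586 0.637 0.018] [ 0.393 -0.381  0.126]
0.083 False ft 0.26 [3.144 0.521 1.299] [ 0.156 -0.381  0.211]
0.077 False ft -0.68 [ 2.551 -0.483  1.411] [-0.153 -0.418  0.255]
0.071 False ft -3.73 [ 2.883 -3.537  0.377] [-0.69  -0.412  0.304]
16.8083 [ 0.554 -0.028  0.124]
```

```bash
python3 - <<'E'
from h import *
np.set_printoptions(precision=3,suppress=True)
gripper_to(.05); p=T.current_ee_pos()
r.move_l([p[0],p[1],.2],vel=.12)
y=.08; a=y-np.pi/2
r.move_to([*C,.24],down(a)); gripper_to(.094); r.hold(.1)
grab('w6'); print(T.current_ee_pos(),T.current_t(),T.current_wrist_force(),T.current_torque())
b=cv2.imread('pics/w6.png')[110:410,170:470]; cv2.imwrite('pics/z6.png',cv2.resize(b,None,fx=2,fy=2,interpolation=cv2.INTER_NEAREST))
E
```

```text
[ 0.615 -0.023  0.24 ] 19.7167 [ 0.358 -0.067 -0.475] [ 0.016 -0.018 -0.034]
```

View pics/z6.png

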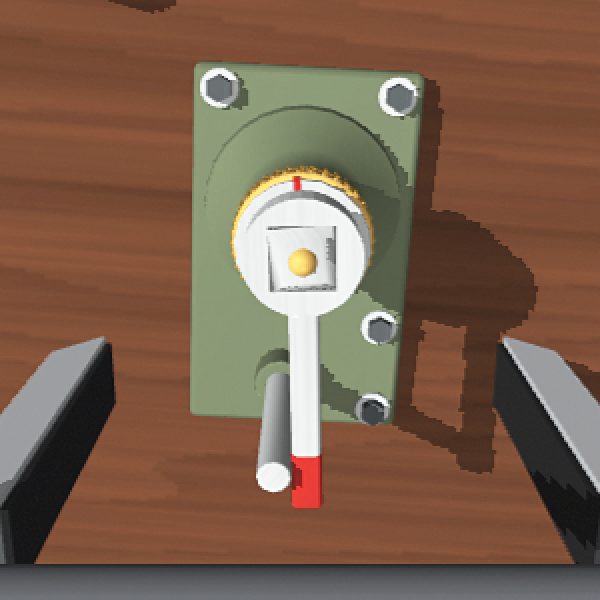

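```bash
python3 - <<'E'
from h import *
np.set_printoptions(precision=3,suppress=True)
c=vision.get_calibration('wrist'); print('ball',ray(c,170+302/2,110+262/2,.119))
X=[.6156,-.0230]; a0=.08-np.pi/2; a=a0+.6
r.move_to([*X,.2],down(a))
print(r.move_l([*X,.086],vel=.1,guard=6)); r.hold(.1)
print(T.current_ee_pos(),T.current_wrist_force(),T.current_torque())
for f in (8,20):
    gripper_to(.05,f); r.hold(.1)
    print(f,T.current_opening(),T.current_wrist_force(),T.current_torque(),T.current_ee_pos())
print(T.current_t())
E
```

```text
ball [ 0.616 -0.023  0.119]
False
[ 0.616 -0.023  0.087] [-0.127 -0.947 -0.127] [-0.071 -0.08  -0.043]
8 0.05756204431728222 [-1.224  2.103  1.008] [ 0.387  0.24  -0.07 ] [ 0.615 -0.022  0.086]
20 0.057840821854311976 [-2.251  3.246  2.057] [ 0.66   0.453 -0.07 ] [ 0.615 -0.022  0.086]
22.8
```

```bash
python3 - <<'E'
from h import *
np.set_printoptions(precision=3,suppress=True)
X=[.6156,-.0230]; a0=.08-np.pi/2; z=.086
t0=T.current_t()
for k in np.arange(.5,-.66,-.1):
    z-=.0001
    s=r.move_l([*X,z],down(a0+k),vel=.03)
    tz=T.current_torque()[2]; f=np.array(T.current_wrist_force())
    print(round(k,2),'tz %.3f'%tz,f,round(T.current_t()-t0,2))
    if tz>.4 or np.linalg.norm(f)>20: break
print(T.current_t(),T.current_opening())
E
```

```text
0.5 tz -0.037 [-2.538  4.893  2.552] 0.25
0.4 tz -0.024 [-2.606  4.527  3.777] 0.5
0.3 tz -0.025 [-3.33   4.171  2.746] 0.75
0.2 tz -0.114 [-2.834  4.233  3.272] 1.0
0.1 tz -0.053 [-3.276  3.356  3.087] 1.25
0.0 tz -0.046 [-2.66   4.575  3.885] 1.5
-0.1 tz -0.069 [-3.42   5.427  3.05 ] 1.75
-0.2 tz -0.092 [-1.94   4.415  3.063] 2.0
-0.3 tz -0.061 [-2.773  3.749  3.578] 2.25
-0.4 tz -0.094 [-2.355  5.031  3.291] 2.5
-0.5 tz -0.082 [-2.529  4.285  3.509] 2.75
-0.6 tz -0.052 [-3.035  4.599  3.576] 3.0
25.8 0.05768065888328659
```

```bash
python3 - <<'E'
from h import *
grab('w7'); a=snap('side','s7.png')
o=np.zeros((480,800,3),np.uint8); b=cv2.imread('pics/w7.png')[80:480,120:520]; o[:400,:400]=b
c=cv2.resize(cv2.imread('pics/s7.png')[180:310,280:410],(400,400),interpolation=cv2.INTER_NEAREST); o[:400,400:]=c
cv2.imwrite('pics/z7.png',o); print(telemetry.current_torque() if 0 else T.current_torque(),T.current_joint_efforts())
E
```

```text
[ 0.98778916  0.57212933 -0.03142984] [ -2.68692277 -44.85022187 -21.5358907   -1.39890119  -1.45292927
  -0.0581983 ]
```

View pics/z7.png

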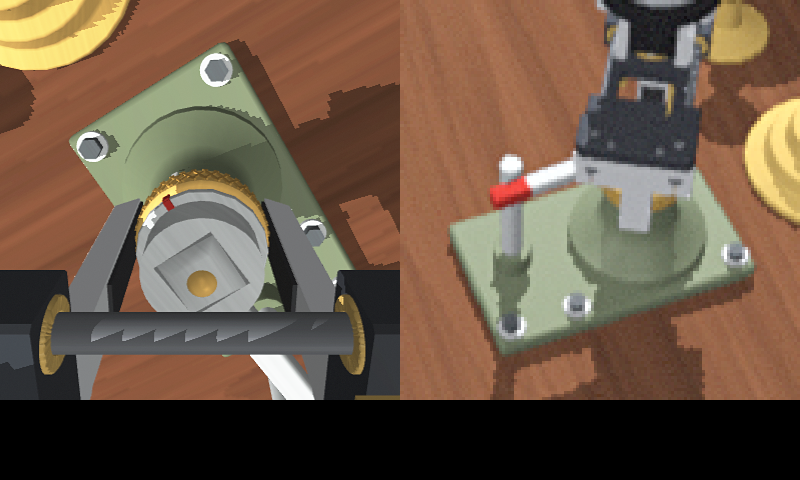

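```bash
python3 - <<'E'
from h import *
np.set_printoptions(precision=3,suppress=True)
X=[.6154,-.0225]; a0=.08-np.pi/2; z=.085
gripper_to(.08); r.hold(.1); print(T.current_wrist_force(),T.current_torque())
# rotate back in free air
for k in (0.,.62): r.move_l([*X,z],down(a0+k),vel=.15)
gripper_to(.05,18); r.hold(.1)
b=T.current_torque()[2]; print('base',b,T.current_wrist_force(),T.current_opening(),T.current_t())
t0=T.current_t()
for k in np.arange(.57,-.66,-.05):
    s=r.move_l([*X,z],down(a0+k),vel=.03)
    tz=T.current_torque()[2]; f=np.array(T.current_wrist_force())
    print(round(k,2),'tz %.3f'%tz,f,round(T.current_t()-t0,2))
    if tz-b>.25 or np.linalg.norm(f)>20: break
print(T.current_t(),T.current_opening())
E
```

```text
[-1.02   0.282  0.24 ] [ 0.119 -0.023 -0.054]
base 0.012718562862233496 [-0.435  0.36   1.111] 0.0575663494125916 28.65
0.57 tz -0.049 [-0.384  1.977 -0.026] 0.25
0.52 tz -0.039 [-1.137  0.604  0.393] 0.5
0.47 tz -0.085 [-0.097  0.824 -0.424] 0.75
0.42 tz 0.527 [-1.417  0.476 -0.051] 1.0
29.65 0.05780753309773076
```

```bash
python3 - <<'E'
from h import *
np.set_printoptions(precision=3,suppress=True)
X=[.6154,-.0225]; a0=.08-np.pi/2; z=.085
gripper_to(.05,60); r.hold(.1)
print(T.current_torque(),T.current_wrist_force(),T.current_opening())
k=.42
for i in range(30):
    k-=.006
    r.move_l([*X,z],down(a0+k),vel=.03)
    tz=np.mean([(r.hold(.02),T.current_torque()[2])[1] for _ in range(3)])
    print(round(k,3),'tz %.3f'%tz,np.array(T.current_wrist_force()))
    if tz>1.12: break
r.hold(.35); print([round(float((r.hold(.03),T.current_torque()[2])[1]),3) for _ in range(4)],T.current_t())
q=T.current_joints(); print(q, T.current_joint_efforts()[5])
E
```

```text
[0.19  0.332 0.639] [-2.504  1.029 -0.167] 0.05687025774705243
0.414 tz 0.815 [-2.037  0.554 -0.805]
0.408 tz 0.945 [-2.916  0.717 -0.771]
0.402 tz 1.090 [-3.862  0.695 -0.978]
0.396 tz 1.216 [-4.266  1.08  -1.298]
[1.213, 1.2, 1.281, 1.196] 31.65
[-0.149  0.445  1.625 -0.     1.072  0.945] 1.2328898906707764
```

```bash
python3 - <<'E'
from h import *
np.set_printoptions(precision=3,suppress=True)
gripper_to(.094); r.hold(.1); print(T.current_wrist_force(),T.current_torque())
p=T.current_ee_pos(); a=.08-np.pi/2
r.move_l([p[0],p[1],.24],vel=.12)
r.move_to([.6156,-.023,.26],down(a)); r.hold(.1)
im,c=grab('w8'); snap('side','s8.png'); print(T.current_t(),T.current_ee_pos())
b=cv2.imread('pics/w8.png')[130:380,200:450]; o=np.zeros((500,800,3),np.uint8); o[:,:500]=cv2.resize(b,None,fx=2,fy=2,interpolation=cv2.INTER_NEAREST)
o[:300,500:]=cv2.resize(cv2.imread('pics/s8.png')[190:310,290:410],(300,300),interpolation=cv2.INTER_NEAREST)
cv2.imwrite('pics/z8.png',o)
E
```

```text
[-0.251  0.763 -0.056] [-0.039 -0.03   0.005]
34.6 [ 0.615 -0.023  0.259]
```

View pics/z8.png

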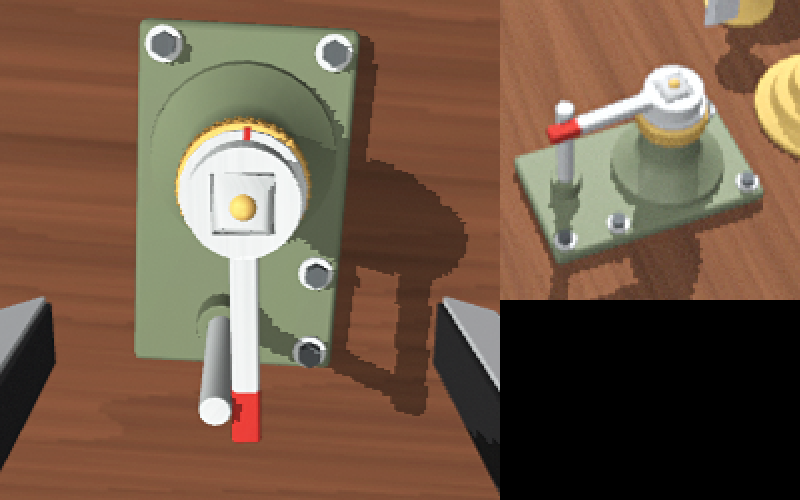

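The picture shows the spanner seated with its handle against the peg (crop 215–245, 410) and the red mark at crop (247,133). A quick check of the barrel angle, then I hand in.

```bash
python3 - <<'E'
from h import *
c=np.load('pics/w8.npz')
for v in (128,138):
    d=ray(c,200+247.5/2,130+v/2,.096)[:2]-np.array([.6156,-.023]); print('barrel',.021-np.arctan2(d[1],d[0]))
b=[ray(c,200+u/2,130+v/2,.014)[:2] for u,v in ((140,21),(357,31),(136,357))]; d=b[0]-b[2]; e=b[0]-b[1]; print('jackyaw',np.arctan2(d[1],d[0]),np.arctan2(-e[0],e[1]))
r.sign_off(); print(T.current_t())
E
```

```text
barrel 0.008200523799369898
barrel 0.020816778746773314
jackyaw 0.034395409531257234 0.03837835761186135
the job is handed in; nothing more can be done
the job is handed in; nothing more can be done
```

The job is done and handed in at about 35 s. The spanner is seated on the jack's square head with its handle against the stop peg, and the lock ring is tight. The system gives no verdict at hand-in.

- **Spanner:** I picked up the bright steel one and lowered it until it touched the shoulder. I swung it clockwise to the peg with only about 4–5 N of change in the force on the tool, then let go.
- **Lock ring:** I turned it down in two grips, about 1.38 rad in all before it came up hard. I then pulled it in small steps to about 1.20–1.28 N m, held that for about half a second, and let go.
- **Last checks:** the final pictures show the spanner seated and the handle on the peg. From the wrist picture the barrel reads between +0.01 and +0.02 rad, or up to about 0.03 allowing for my estimate of the jack's angle. After I opened the fingers the force on the tool was near zero, and the gripper was well clear.
- **One disagreement:** while the ring turned freely, the sensor read about −0.05 N m instead of the expected 0.15 N m. The ring came up hard where expected and the torque then rose steadily, so I take the tightening torque as correct.
- **Other things on the bench:** I saw no sign of contact with them, but I did not measure their positions again at the end.

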